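# Unlock and open the large topping box

### The arm

A 6-joint arm with a two-finger parallel gripper is mounted at the origin on the work surface. World frame = base frame: x ahead of the robot, y to its left, z up, the work surface at z = 0. Lengths are in mm, angles in rad, forces in N, time in s.
With the tool pointing down it reaches from about 300 to 775 mm from the base axis. Payload 14.6 kg.
Tool frame: the origin (TCP) lies at the very end of the fingers, on their centre line; the grasp point (between the pads) lies 19 mm behind it (manip.grip_point_offset is the distance from the TCP to the grasp point, in mm); z points along the fingers, y is the line along which they close (so a half turn about z gives the same grasp; the last joint's range is limited). The gripper opens to 94 mm and grips with 3 to 60 N. Pads are 16 mm wide; open, the fingers measure 119 mm over their backs; the gripper's body (75 mm by 177 mm) begins 78 mm behind the grasp point.
Start: joints at [-1.401, 0.3, 1.521, -0, 1.321, -0.067], TCP at [129.02, -534.643, 205.446] pointing down, gripper open.
Joint ranges: [-3.03, 3.03], [-0.79, 2.21], [0.23, 2.52], [-1.04, 4.18], [0, 3.07], [-2.55, 2.55]. Speed limits (rad/s): [2.22, 2.22, 2.57, 3.14, 3.14, 3.14].

### API

Orientations are given as [roll, pitch, yaw] about the fixed x, y, z axes, in that order (R = Rz(yaw) Ry(pitch) Rx(roll)).
In Python, from cell import telemetry, eyes, manip gives the robot as it stands.
- The arm moves only by the tool play_rows, never from a script. Its arguments are lists of equal length, an entry for each row: "translation": the shift along the world's x, y, z in m, a list of three; "yaw": the turn about the world's z in rad. A call has 1 to 12 rows; each row is the pose to reach, as a shift and turn from the pose commanded when the call began; what a row does not reach only later rows make up. A row lasts 1/8 s, in which the tool goes at most 62.5 mm and 10.7 degrees, less where a joint would pass 70% of its speed; a pose out of reach is approached as far as the arm can. A call with a gripper value outside its range is refused whole. "hand" is the opening, from 0 (shut) to 1 (fully open), set as the call begins (left out, the last holds). The fingers move at their own pace and stop on an object; "force" is the grip in N (left out, the last holds). Time passes only in rows, so rows that repeat a pose let the fingers close. It gives the time, the measured TCP pose, the force, the opening and the grip force at its end, in the units of the state.
- telemetry.read_state(): the state, without advancing time (a new reading comes with each control period).
- eyes.camera(name): name is "side" or "top"; returns a dict with "pixels" (384x512x3 uint8, red, green, blue), "fx", "fy", "cx", "cy" (pixels), "cam_to_world" (4x4, takes a point from camera to world coordinates). Camera axes: x right, y up, looking along -z (the intrinsics and any distortion apply to the point x, -y, -z); pixel columns grow to the right and rows downward; lengths in mm; the calibration is good to about 2 mm. A picture is of the moment at which its call begins. There is no depth.
- manip.sign_off(): hands the job in; it is judged then, once.
The state is a dict: "clock": time; "joints": joint angles; "qd": joint speeds; "effort": joint torques, N m; "eef_pos": TCP position; "eef_rot": TCP orientation; "wrist_force": force on the tool from outside, world axes, zero at the start; "moment": the same for the moment, N m; "finger_gap": finger opening in mm; "finger_force": force on a finger pad.
Only numpy, scipy, OpenCV 4.12 (cv2) and the standard library are available. Lean on these libraries where they do the work, as an engineer would, in place of code of your own. Each camera call takes 0.05 s, during which the arm holds its last target. There are 200 camera calls.

### The job

Open the larger (wider) of the two steel topping boxes on the pizza counter: pull its spring plunger knob straight up until the pin is clear and only then slide the cover fully open, without forcing it, and let go so that the plunger drops back down into the slot and holds the cover open. Leave the smaller (narrower) box shut.

Things in the scene. Friction and masses are not known exactly. Their poses are not given: they have to be found in the camera images.
- large_knob (a point): Centre of the LARGE box's plunger knob: round, black, 28 mm across, 22 mm tall, 118 mm above the counter when down, on a barrel 18 mm across and 22 mm tall that stands on the cover and moves with it. z is up; -x is the level direction in which the cover opens (towards the robot, up to 20 deg askew). Nothing else on the box is above 94 mm.
- large_plunger (a joint): How far the large box's plunger is pulled up, m: 0 = down (pin 10 mm deep in its hole, cover locked), 0.018 = up at its stop. The cover is free above 0.010. Spring: 3 N at 0, 7 N at the stop. Let go between hole and slot, the pin rides on the deck at 0.010; over the slot it springs down to 0.
- large_cover (a joint): How far the large box's aluminium cover is slid open, m: 0 = shut, 0.120 = at its stop. Takes about 2 N, stays where left; the pin drops into the slot from 0.100 to 0.120. The steel box is fixed, 315 mm long, 190 wide; from the shut knob it reaches 146 mm towards the robot (flat deck with dark slot) and 169 mm away (food well under the cover). Cover top 85 mm above the counter.
- small_cover (a joint): The same for the SMALL topping box, built alike (same length, height, knob and plunger) but only 110 mm wide; 0 = shut. It stands on the other side of the counter's middle; which box is left and which right varies. It is to stay shut.

How it is judged:
By the outcome, as a careful person would: the job done as asked, in the order asked, and still so for the second after the job is handed in, with the robot touching nothing.
It also fails if it takes over 32 s, if anything falls off the work surface, if the arm or the gripper's body presses on something with over 40 N, if the wrist force passes 120 N, or if a joint passes its speed limit or range.

## Working session

There is one attempt and no reset: what is moved stays moved. The work goes in short steps, Python scripts to look and compute and a tool call to move; the robot and the scene stay as the last step left them, time stands still between calls to the robot, and variables do not carry over. Pictures are saved under pics/ and viewed, at most 10 in all, crops included, and the job is handed in when it is done.

Besides the shell and the picture viewer there is one more tool, called after "Request:" by a JSON object that holds its "op" and its "data". play_rows: Moves the arm, as the interface text tells. Its arguments: {"type":"object","properties":{"translation":{"type":"array","items":{"type":"array","items":{"type":"number"}}},"yaw":{"type":"array","items":{"type":"number"}},"hand":{"type":"number"},"force":{"type":"number"}},"required":["translation","yaw"]}

```bash
mkdir -p pics
cat > h.py <<'E'
import numpy as np, cv2
from cell import telemetry, eyes, manip
def snap(n,f):
    c=eyes.camera(n); cv2.imwrite(f,cv2.cvtColor(c["pixels"],cv2.COLOR_RGB2BGR)); return c
def ray(c,u,v):
    K=np.array([[c["fx"],0,c["cx"]],[0,c["fy"],c["cy"]],[0,0,1.]])
    d=np.linalg.inv(K)@[u,v,1]; T=np.array(c["cam_to_world"])
    return T[:3,3],T[:3,:3]@(d*[1,-1,-1])
def atz(c,u,v,z):
    o,d=ray(c,u,v); return (o+d*(z-o[2])/d[2]).round(1)
E
python3 - <<'E'
from h import *
for n in("top","side"):
    c=snap(n,f"pics/{n}1.png"); print({k:v for k,v in c.items() if k!="pixels"})
print(telemetry.read_state())
E
```

```text
{'fx': 404.2530515406117, 'fy': 404.2530515406117, 'cx': 256.8460913159758, 'cy': 191.15482524948652, 'cam_to_world': array([[ 8.91941626e-02,  9.71331060e-01, -2.20364182e-01,
         4.46684756e+02],
       [-9.96013850e-01,  8.71838130e-02, -1.88518647e-02,
        -1.69392640e+01],
       [ 9.00787879e-04,  2.21167253e-01,  9.75235476e-01,
         8.69477618e+02],
       [ 0.00000000e+00,  0.00000000e+00,  0.00000000e+00,
         1.00000000e+00]])}
{'fx': 405.0212329191379, 'fy': 405.0212329191379, 'cx': 260.41615898705936, 'cy': 195.65452363315924, 'cam_to_world': array([[ 9.39223564e-01,  2.28567978e-01, -2.56155766e-01,
         4.19009232e+02],
       [-3.43287519e-01,  6.17518260e-01, -7.07689817e-01,
        -4.84814807e+02],
       [-3.57436806e-03,  7.52614030e-01,  6.58452235e-01,
         5.66184112e+02],
       [ 0.00000000e+00,  0.00000000e+00,  0.00000000e+00,
         1.00000000e+00]])}
{'clock': 0.1, 'joints': array([-1.40056977e+00,  3.00377562e-01,  1.52152383e+00, -4.40934226e-05,
        1.32072162e+00, -6.66080799e-02]), 'qd': array([ 0.00205543,  0.00074727, -0.00144344, -0.00106839,  0.00036829,
        0.00103735]), 'effort': array([ 9.56664808e-04, -5.32643723e+01, -3.53283799e+01,  7.09592854e-02,
        2.35332007e-02, -3.94556946e-05]), 'eef_pos': array([ 128.98484988, -534.41029552,  204.96186371]), 'eef_rot': array([-3.14056173e+00, -2.59638197e-05,  2.36845562e-01]), 'wrist_force': array([0.70306617, 0.81674535, 0.66831435]), 'moment': array([-0.00137511, -0.01102771, -0.02816611]), 'finger_force': 0.0, 'finger_gap': 93.86544313585122}
```

View pics/top1.png

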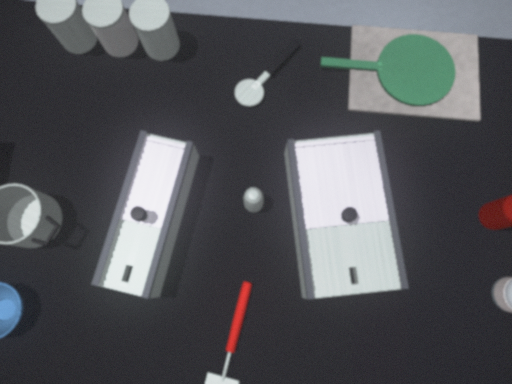

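View pics/side1.png

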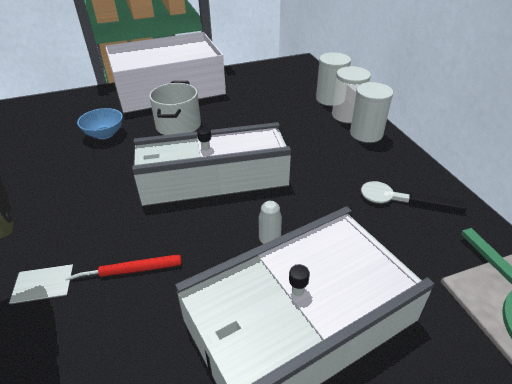

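The large box is on the right: its knob is at about (349,215) in top and (299,276) in side, with the slot at about (353,275) in top. Next I'll enlarge both views.

Run:
```python
from h import *
a=cv2.imread("pics/top1.png")[130:310,280:420]; b=cv2.imread("pics/side1.png")[205:384,170:310]
A=cv2.resize(a,None,fx=2.8,fy=2.8,interpolation=2);B=cv2.resize(b[:, :],(A.shape[1],A.shape[0]),interpolation=2)
cv2.imwrite("pics/crop.png",np.hstack([A,B]))
top=eyes.camera("top");side=eyes.camera("side")
for n,c,(x0,y0,x1,y1) in(("top",top,(325,200,375,232)),("side",side,(280,258,318,292))):
    g=c["pixels"][y0:y1,x0:x1].max(2)
    m=(g<70).astype('uint8'); k,l,s,ce=cv2.connectedComponentsWithStats(m)
    for i in range(1,k):print(n,s[i]+[x0,y0,0,0,0],ce[i]+[x0,y0])
    
for e in[(353,275),(351.5,265),(354.5,284)]:print("slot",atz(top,*e,85))
for e in[(287,143),(380,132),(407,289),(304,298)]:print("rim",atz(top,*e,94))
print(atz(top,349,214.5,129), atz(side,299,276,118))
```

```text
side [289 265  20  24 337] [298.80712166 276.64094955]
slot [ 477.5 -198.4   85. ]
slot [ 496.  -194.8   85. ]
slot [ 461.1 -201.8   85. ]
rim [726.8 -53.8  94. ]
rim [ 767.3 -240.6   94. ]
rim [ 460.6 -297.6   94. ]
rim [ 427.2 -107.3   94. ]
[ 585.1 -176.8  129. ] [ 585.6 -178.4  118. ]
```

View pics/crop.png

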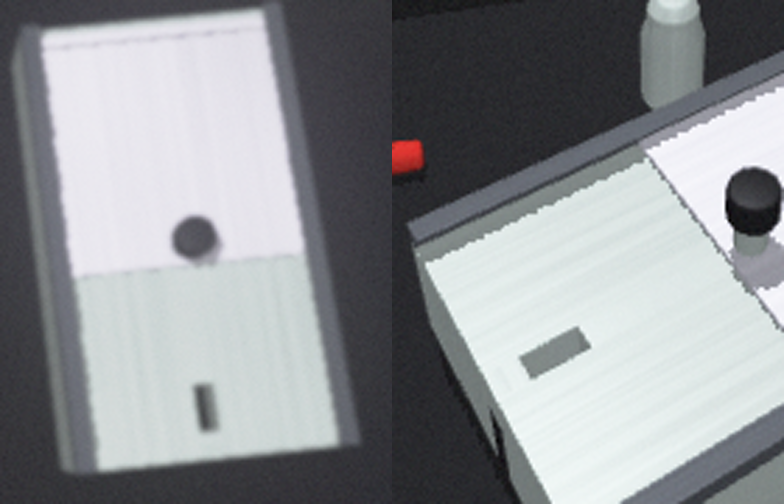

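Request:
{"op": "play_rows", "data": {"translation": [[0.014, 0.011, 0], [0.046, 0.036, 0], [0.087, 0.068, 0], [0.132, 0.104, 0], [0.178, 0.139, 0], [0.224, 0.175, -0.005], [0.269, 0.211, -0.01], [0.315, 0.246, -0.02], [0.361, 0.282, -0.03], [0.402, 0.314, -0.037], [0.434, 0.339, -0.042], [0.4565, 0.357, -0.045]], "yaw": [-0.005, -0.01, -0.015, -0.02, -0.025, -0.03, -0.035, -0.04, -0.045, -0.05, -0.055, -0.057], "hand": 0.7, "force": 10}}

```text
clock: 1.7
eef_pos: [586.6, -175.0, 160.0]
eef_rot: [-3.141, 0.0, 0.181]
wrist_force: [-0.1, -0.6, 0.2]
finger_gap: 66.0
finger_force: 0.0
```

Run:
```python
from h import *
t=snap("top","pics/t2.png");s=snap("side","pics/s2.png")
a=cv2.resize(cv2.imread("pics/s2.png")[130:384,170:440],None,fx=2,fy=2,interpolation=2);cv2.imwrite("pics/s2c.png",a)
st=telemetry.read_state();print(st["eef_pos"],st["eef_rot"],st["wrist_force"],st["finger_gap"],st["clock"])
for z in(118,120,124,129):print(z,atz(t,349.3,215,z))
print(atz(s,298.8,276.6,118))
print("slot",atz(t,353.6,275.4,85))
```

```text
[ 586.68739797 -174.67917257  159.7071709 ] [-3.14077403e+00  5.92345140e-04  1.82569124e-01] [-0.00259638 -0.07065699  1.17785133] 65.83310440098215 1.8
118 [ 586.2 -179.8  118. ]
120 [ 585.8 -179.3  120. ]
124 [ 585.1 -178.5  124. ]
129 [ 584.2 -177.4  129. ]
[ 584.9 -179.2  118. ]
slot [ 476.9 -199.6   85. ]
```

View pics/s2c.png

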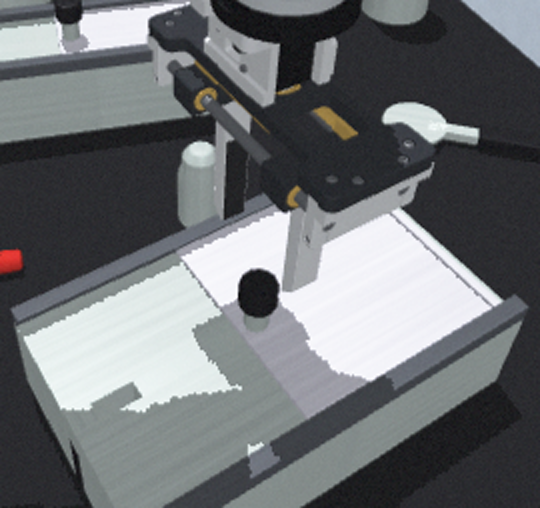

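The side view shows the fingers straddling the knob, which sits at crop (258,290). I'll go down now.

Request:
{"op": "play_rows", "data": {"translation": [[0, -0.001, -0.01], [0, -0.001, -0.025], [0, -0.001, -0.04], [0, -0.001, -0.052], [0, -0.001, -0.059], [0, -0.001, -0.061], [0, -0.001, -0.061], [0, -0.001, -0.061]], "yaw": [0, 0, 0, 0, 0, 0, 0, 0]}}

```text
clock: 2.8
eef_pos: [585.7, -178.7, 99.9]
eef_rot: [3.141, -0.001, 0.18]
wrist_force: [-0.0, -0.3, 0.4]
finger_gap: 65.7
finger_force: 0.0
```

Run:
```python
from h import *
t=snap("top","pics/t3.png");s=snap("side","pics/s3.png")
a=cv2.resize(cv2.imread("pics/s3.png")[220:330,240:360],None,fx=5,fy=5,interpolation=2);cv2.imwrite("pics/s3c.png",a)
st=telemetry.read_state();print(st["eef_pos"],st["eef_rot"],st["wrist_force"],st["finger_gap"],st["clock"])
def proj(c,p):
    q=np.linalg.inv(c["cam_to_world"])@[*p,1]; return c["cx"]+c["fx"]*q[0]/-q[2], c["cy"]-c["fy"]*q[1]/-q[2]
print(proj(s,[585.5,-178.5,118]))
n=np.array([-np.sin(.18),np.cos(.18),0])
for k in(1,-1):print(proj(s,np.array([585.5,-178,99])+k*33*n))
```

```text
[ 585.65955921 -178.69012161   99.80606604] [ 3.14127165e+00 -4.95358118e-04  1.79840265e-01] [-0.20116464  0.40841011  0.30977825] 66.39713423193176 2.9
(np.float64(298.9950698371878), np.float64(276.0700443197541))
(np.float64(285.1922585458999), np.float64(268.1443099176345))
(np.float64(311.9111118106515), np.float64(301.58851733256716))
```

View pics/s3c.png

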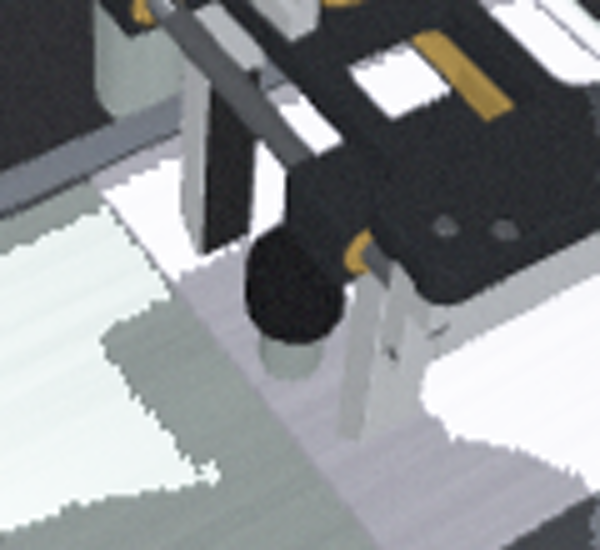

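The knob is at crop (295,290), centred between the finger tips at (222,245) and (360,440). I'll close gently.

Request:
{"op": "play_rows", "data": {"translation": [[0, 0, 0], [0, 0, 0], [0, 0, 0], [0, 0, 0], [0, 0, 0], [0, 0, 0], [0, 0, 0], [0, 0, 0]], "yaw": [0, 0, 0, 0, 0, 0, 0, 0], "hand": 0.1, "force": 8}}

```text
clock: 3.9
eef_pos: [585.5, -178.3, 99.5]
eef_rot: [-3.141, 0.0, 0.18]
wrist_force: [-2.0, 4.8, 3.0]
finger_gap: 27.8
finger_force: 8.0
```

Request:
{"op": "play_rows", "data": {"translation": [[-0.0001, 0.0005, 0], [-0.0002, 0.001, 0], [-0.0002, 0.001, 0], [-0.0002, 0.001, 0]], "yaw": [0, 0, 0, 0], "force": 35}}

```text
clock: 4.4
eef_pos: [585.4, -178.1, 99.5]
eef_rot: [3.141, -0.0, 0.18]
wrist_force: [1.0, -3.7, 0.3]
finger_gap: 27.1
finger_force: 35.0
```

Request:
{"op": "play_rows", "data": {"translation": [[0, 0, 0.002], [0, 0, 0.005], [0, 0, 0.008], [0, 0, 0.011], [0, 0, 0.0135], [0, 0, 0.0145], [0, 0, 0.0145], [0, 0, 0.0145]], "yaw": [0, 0, 0, 0, 0, 0, 0, 0]}}

```text
clock: 5.4
eef_pos: [585.1, -178.1, 113.3]
eef_rot: [3.141, 0.001, 0.18]
wrist_force: [3.7, -6.0, -6.6]
finger_gap: 27.6
finger_force: 35.0
```

Run:
```python
from h import *
s=snap("side","pics/s4.png")
a=[cv2.resize(cv2.imread(f"pics/s{i}.png")[240:320,265:335],None,fx=5.5,fy=5.5,interpolation=2) for i in(3,4)];cv2.imwrite("pics/s4c.png",np.hstack(a))
st=telemetry.read_state();print(st["eef_pos"],st["wrist_force"],st["finger_gap"],st["clock"])
```

```text
[ 585.14430999 -178.069449    113.35320634] [ 2.13618632 -5.74337395 -6.05372531] 27.32006862123582 5.45
```

View pics/s4c.png

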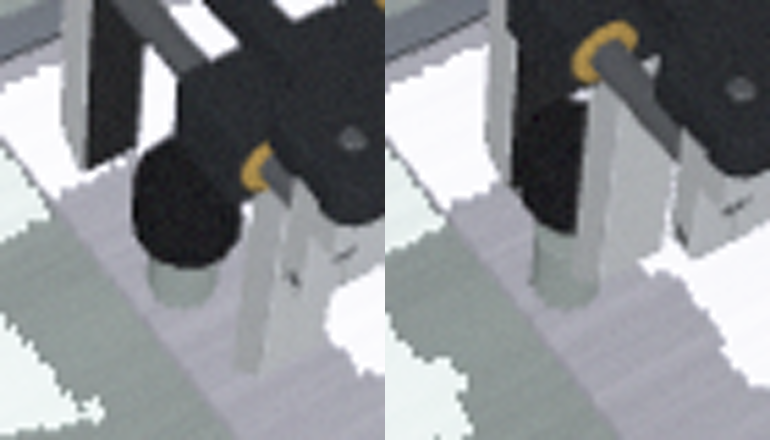

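The left and right crops show before and after: the knob's lower edge rose from row 268 to 235 and the stem is showing. The wrist force of about -6.3 N matches the spring at about 14 mm, so the pin is clear. I'll slide the first half.

Request:
{"op": "play_rows", "data": {"translation": [[-0.002, -0.001, 0], [-0.005, -0.0015, 0], [-0.01, -0.0024, 0], [-0.016, -0.0035, 0], [-0.022, -0.0046, 0], [-0.028, -0.0056, 0], [-0.034, -0.0067, 0], [-0.04, -0.0078, 0], [-0.046, -0.0089, 0], [-0.051, -0.0098, 0], [-0.053, -0.0101, 0], [-0.053, -0.0101, 0]], "yaw": [0, 0, 0, 0, 0, 0, 0, 0, 0, 0, 0, 0]}}

```text
clock: 6.95
eef_pos: [531.9, -188.4, 114.2]
eef_rot: [3.14, -0.0, 0.179]
wrist_force: [0.2, -7.5, -6.1]
finger_gap: 27.4
finger_force: 35.0
```

Request:
{"op": "play_rows", "data": {"translation": [[-0.002, -0.0014, 0], [-0.006, -0.0022, 0], [-0.012, -0.0034, 0], [-0.018, -0.0045, 0], [-0.024, -0.0057, 0], [-0.03, -0.0068, 0], [-0.037, -0.0081, 0], [-0.044, -0.0095, 0], [-0.051, -0.0108, 0], [-0.057, -0.0119, 0], [-0.061, -0.0127, 0], [-0.0615, -0.0128, 0]], "yaw": [0, 0, 0, 0, 0, 0, 0, 0, 0, 0, 0, 0]}}

```text
clock: 8.45
eef_pos: [470.5, -200.6, 114.0]
eef_rot: [-3.142, 0.0, 0.18]
wrist_force: [0.8, 0.7, -6.8]
finger_gap: 27.3
finger_force: 35.0
```

Request:
{"op": "play_rows", "data": {"translation": [[0, 0, 0], [0, 0, 0]], "yaw": [0, 0]}}

```text
clock: 8.7
eef_pos: [470.7, -200.6, 113.8]
eef_rot: [-3.141, 0.001, 0.18]
wrist_force: [-1.6, -0.3, -6.7]
finger_gap: 26.9
finger_force: 35.0
```

Travel is 116.6 mm, inside the slot range, with almost no lateral force. I'll lower the plunger with the hand, then release it.

Request:
{"op": "play_rows", "data": {"translation": [[0, 0, -0.003], [0, 0, -0.006], [0, 0, -0.009], [0, 0, -0.012], [0, 0, -0.0135], [0, 0, -0.0135], [0, 0, -0.0135]], "yaw": [0, 0, 0, 0, 0, 0, 0]}}

```text
clock: 9.57
eef_pos: [470.9, -200.5, 100.5]
eef_rot: [3.142, -0.0, 0.18]
wrist_force: [-1.5, 0.8, -3.4]
finger_gap: 27.4
finger_force: 35.0
```

Request:
{"op": "play_rows", "data": {"translation": [[0, 0, 0], [0, 0, 0], [0, 0, 0], [0, 0, 0], [0, 0, 0], [0, 0, 0]], "yaw": [0, 0, 0, 0, 0, 0], "hand": 0.7}}

```text
clock: 10.32
eef_pos: [470.8, -200.5, 100.4]
eef_rot: [3.142, -0.0, 0.18]
wrist_force: [-0.2, 0.1, 0.1]
finger_gap: 65.8
finger_force: 0.0
```

Request:
{"op": "play_rows", "data": {"translation": [[0, 0, 0.005], [0, 0, 0.02], [0, 0, 0.045], [0, 0, 0.08], [-0.01, -0.03, 0.1], [-0.03, -0.07, 0.11], [-0.06, -0.12, 0.11], [-0.09, -0.17, 0.11], [-0.12, -0.21, 0.11], [-0.14, -0.24, 0.11], [-0.14, -0.25, 0.11], [-0.14, -0.25, 0.11]], "yaw": [0, 0, 0, 0, 0, 0, 0, 0, 0, 0, 0, 0]}}

```text
clock: 11.82
eef_pos: [331.2, -450.5, 210.9]
eef_rot: [3.141, -0.0, 0.18]
wrist_force: [0.4, -0.0, -0.4]
finger_gap: 65.7
finger_force: 0.0
```

Run:
```python
from h import *
t=snap("top","pics/t5.png");s=snap("side","pics/s5.png")
A=cv2.resize(cv2.imread("pics/t5.png"),(400,300));B=cv2.resize(cv2.imread("pics/s5.png")[204:384,150:390],(400,300),interpolation=2)
cv2.imwrite("pics/end.png",np.hstack([A,B]))
st=telemetry.read_state();print(st["eef_pos"],st["wrist_force"],st["clock"])
```

```text
[ 331.5769284  -449.73036484  210.73455383] [0.00960111 0.11370043 0.06476015] 11.925
```

View pics/end.png

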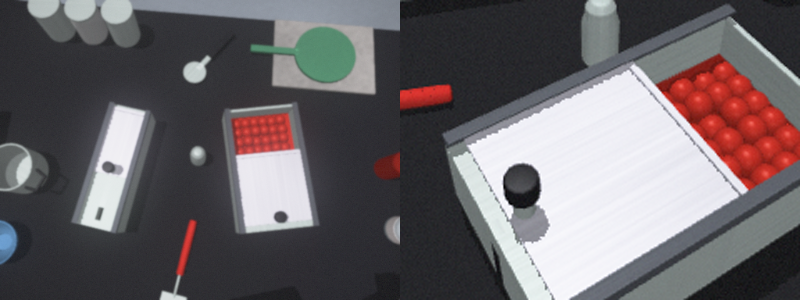

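The large cover is open with the knob over the slot, and the small box is shut. Before handing in, I'll check the knob's height by triangulation.

Run:
```python
from h import *
s=eyes.camera("side")
x0,y0=205,295
k,l,st,ce=cv2.connectedComponentsWithStats((s["pixels"][y0:340,x0:245].max(2)<70).astype('uint8'))
for i in range(1,k):
    if st[i][4]>50:
        u,v=ce[i]+[x0,y0];print(st[i]);[print(z,atz(s,u,v,z)) for z in(118,128)]
cv2.imwrite("pics/k.png",cv2.resize(cv2.cvtColor(s["pixels"][290:350,195:255],cv2.COLOR_RGB2BGR),None,fx=8,fy=8,interpolation=2))
```

```text
[  7   8  22  26 330]
118 [ 470.5 -202.4  118. ]
128 [ 469.4 -208.7  128. ]
```

View pics/k.png

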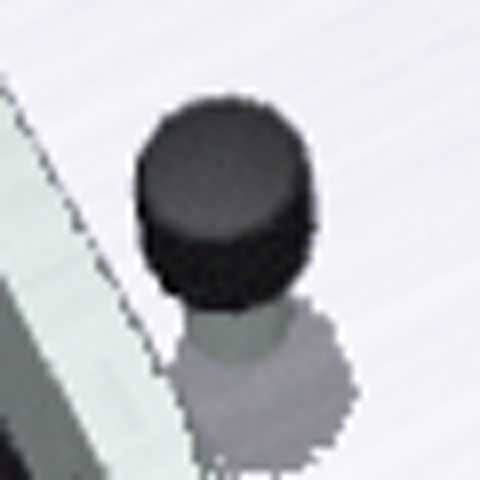

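The crop shows the knob at (225,200) sitting directly on its barrel. The z = 118 solution gives (470.5, -202.4), which matches where I released it (471, -201), so the plunger is down in the slot.

```bash
python3 -c "
from cell import manip; print(manip.sign_off())"
```

```text
the job is handed in; nothing more can be done
None
```

The large box's cover is slid open about 117 mm of its 120 mm travel, with the plunger down in the slot holding it, the small box still shut and the arm clear; the job was handed in at about 12 s, and no verdict came back.

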